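Nest the terminal pots over their locating bars

ROBOT

A 7-joint arm with a two-finger parallel gripper is mounted at the origin on the work surface. World frame = base frame: x ahead of the robot, y to its left, z up, the work surface at z = 0. Lengths are in m, angles in rad, forces in N, time in s.
With the tool pointing down it reaches from about 0.425 to 1.025 m from the base axis. Payload 3.6 kg.
Tool frame: the origin (TCP) lies between the finger pads; the fingertips stand 14 mm ahead of it and the grasp point (between the pads) lies 5 mm behind it (tips_ahead is the distance from the TCP to the fingertips, in m); z points along the fingers, y is the line along which they close (so a half turn about z gives the same grasp; the last joint's range is limited). The gripper opens to 85 mm and grips with 20 to 120 N. Pads are 22 mm wide; open, the fingers measure 114 mm over their backs; the gripper's body (76 mm by 85 mm) begins 54 mm behind the grasp point. The pads swing forward as they close: fully open they stand 13 mm farther back than shut.
Start: joints at [1.107, 0.591, 0.048, 1.609, -0.033, 0.943, -0.034], TCP at [0.262, -0.676, 0.206] pointing down, gripper open.
Joint ranges: [-2.69, 2.69], [-0.47, 2.24], [-1.27, 1.36], [0.19, 2.51], [-1.53, 4.68], [0.08, 2.07], [-3.09, 3.09]. Speed limits (rad/s): [2.57, 2.57, 3.14, 3.14, 3.14, 3.14, 3.14].

INTERFACE

Orientations are given as a 3x3 rotation matrix whose columns are the frame's x, y, z axes.
In Python, from rig import * gives the robot as it stands.
- The arm moves only by the tool play_rows, never from a script. Its argument "commands" is text: rows parted by semicolons, each of 5 numbers parted by spaces: the opening, from -1 (shut) to 1 (fully open), then the shift along the tool's x, y, z normalised to -1 to 1, where 1 is 0.15 m, then the turn about the tool's z normalised to -1 to 1, where 1 is 0.5 rad. A call has 1 to 5 rows; each row is the pose to reach, as a shift and turn from the pose commanded when the call began, along the tool's axes at that moment; what a row does not reach only later rows make up. A row lasts 1/8 s, in which the tool goes at most 62.5 mm and 10.7 degrees, less where a joint would pass 70% of its speed; a pose out of reach is approached as far as the arm can. A call with a number of a shift or a turn outside -1 to 1 is refused whole. A call with a gripper value outside its range is refused whole. The fingers move at their own pace and stop on an object; "force" is the grip in N (left out, the last holds). Time passes only in rows, so rows that repeat a pose let the fingers close. It gives the time, the measured TCP pose, the force, the opening and the grip force at its end, in the units of the state.
- state(): the state, without advancing time (a new reading comes with each control period).
- camera(name): name is "scene" or "top"; returns (picture, depth): 480x640x3 uint8, red, green, blue; 480x640 float32, m along the optical axis (not along the pixel's ray), 0 where there is no reading.
- calibration(name): a dict with "K" (3x3 intrinsics, pixels), "eye" and "orientation" of the camera in the world. Camera axes: x right, y down, z forward; pixel columns grow to the right and rows downward; lengths in m; the calibration is good to about 2 mm. A picture is of the moment at which its call begins. calibration takes no time and is no camera call.
- job_done(): hands the job in; it is judged then, once.
The state is a dict: "clock": time; "joint_positions": joint angles; "joint_velocities": joint speeds; "joint_efforts": joint torques, N m; "position": TCP position; "orientation": TCP orientation; "ft_force": force on the tool from outside, world axes, zero at the start; "moment": the same for the moment, N m; "width": opening from 0.0 (shut) to 1.0 (fully open); "gripper_force": force on a finger pad.
Only numpy, scipy, OpenCV 4.12 (cv2) and the standard library are available. Lean on these libraries where they do the work, as an engineer would, in place of code of your own. Each camera call takes 0.05 s, during which the arm holds its last target. There are 200 camera calls.

TASK

Nest the three aluminium parts pots in the grey round holder screwed to the bench: first the largest into the holder, then the middle one into it, then the smallest into that, each standing upright and fully down on the floor beneath it. Every foot has a slot that must drop over the bar lying across the floor below it; feel for it by turning the pot under light pressure and do not force it down. Leave the tape roll, the crimping pliers and the black tray where they are.

Things in the scene. Friction and masses are not known exactly. Their poses are not given: they have to be found in the camera images.
- holder: grey painted round open holder, 84 mm outside and 74 mm inside diameter, rim 42 mm above the bench, on a square base plate 110 x 110 x 6 mm fixed to the bench; inner floor 6 mm above the bench. Origin: centre of its underside, on the bench; z up
- holder_floor (a point): centre of the holder's inner floor (axes as the holder). Through it lies a stiffly swivelling round-topped steel bar 71 mm long, 6 wide, 10 high, left at an unreported angle within 0.75 rad either way of the holder's x axis: see it or feel for it with the large pot, which rests 10 mm high on the bar until its slot is in line (half turn the same)
- large: aluminium round pot, open top: 66 mm across (foot 5 less), 62 mm tall, wall 3 mm, inner floor 16 mm above the underside. Its 12 mm foot has a slot right across, 10 wide, 12 deep, along its own x axis. Across its inner floor, also along its x axis, a fixed round-topped bar 6 wide, 10 high. Origin: centre of underside; z up. About 160 g. Seated, its rim is 26 mm above the one around it.
- medium: aluminium round pot, open top: 52 mm across (foot 5 less), 68 mm tall, wall 3 mm, inner floor 16 mm above the underside. Its 12 mm foot has a slot right across, 10 wide, 12 deep, along its own x axis. Across its inner floor, also along its x axis, a fixed round-topped bar 6 wide, 10 high. Origin: centre of underside; z up. About 120 g. Seated, its rim is 22 mm above the one around it.
- small: aluminium round pot, open top: 38 mm across (foot 5 less), 74 mm tall, wall 3 mm, inner floor 16 mm above the underside. Its 12 mm foot has a slot right across, 10 wide, 12 deep, along its own x axis. Across its inner floor, also along its x axis, a fixed round-topped bar 6 wide, 10 high. Origin: centre of underside; z up. About 90 g. Seated, its rim is 22 mm above the one around it.
- tape: bystander: yellow tape roll lying flat, 84 mm across, 20 mm high; origin at the centre of its underside
- crimper: bystander: crimping pliers with two red handles lying flat, about 190 mm long, 20 mm high; origin near their middle on the bench, jaws to their own +x
- tray: bystander: black open tray 120 x 180 x 40 mm; origin at the centre of its underside
Not all that is in view belongs to the job. Leave any red look-alike of the large alone.

How it is judged:
On the way, in this order (a step that is already met when the one before it is completed fails the run):
1. the large pot stands fully down in the holder (z of large in the frame of holder between 0.003 and 0.009 m and horizontal distance between large and holder below 0.007 m and angle between the z axis of large and the z axis of holder, either way round below 0.08 rad and angle between large's own z axis and vertical below 0.1 rad), for 0.2 s.
2. the medium pot stands fully down in the large (z of medium in the frame of large between 0.013 and 0.019 m and horizontal distance between medium and large below 0.007 m and angle between the z axis of medium and the z axis of large, either way round below 0.08 rad and angle between medium's own z axis and vertical below 0.1 rad), for 0.2 s.
3. the small pot stands fully down in the medium (z of small in the frame of medium between 0.013 and 0.019 m and horizontal distance between small and medium below 0.007 m and angle between the z axis of small and the z axis of medium, either way round below 0.08 rad and angle between small's own z axis and vertical below 0.1 rad), for 0.2 s.
At the end, for the whole second after the job is handed in: Large pot on the holder's floor, medium on the large pot's floor, small on the medium pot's floor, seated in that order: each within 3 mm of fully down, 7 mm of centred, 0.08 rad of parallel to the vessel around it and 0.1 rad of upright, at rest (all of step 1 and all of step 2 and all of step 3 and linear speed of each of large, medium, small below 0.02 m/s); the robot touches nothing.
It fails at once if the tape is pushed more than 30 mm from its place (distance of tape from where it was at the start of the episode above 0.03 m).
It fails at once if the crimper is pushed more than 30 mm from its place (distance of crimper from where it was at the start of the episode above 0.03 m).
It fails at once if the tray is pushed more than 30 mm from its place (distance of tray from where it was at the start of the episode above 0.03 m).
It fails at once if a pot is forced into the vessel around it with more than 50 N (contact force between large and holder above 50 N or contact force between medium and large above 50 N or contact force between small and medium above 50 N).
It also fails if it takes over 72 s, if anything falls off the work surface, if the arm or the gripper's body presses on something with over 40 N, if the wrist force passes 120 N, or if a joint passes its speed limit or range.

## Working session

There is one attempt and no reset: what is moved stays moved. The work goes in short steps, Python scripts to look and compute and a tool call to move; the robot and the scene stay as the last step left them, time stands still between calls to the robot, and variables do not carry over. Pictures are saved under pics/ and viewed, at most 10 in all, crops included, and the job is handed in when it is done.

Besides the shell and the picture viewer there is one more tool, called as name(argument=value, ...) on one line, values as JSON. play_rows: Moves the arm, as the interface text tells. Its arguments: {"type":"object","properties":{"commands":{"type":"string"},"force":{"type":"number"}},"required":["commands"]}

```bash
ls; mkdir -p pics; python3 - <<'E'
from rig import *
import cv2,numpy as np
for n in ("scene","top"):
    p,d=camera(n); c=calibration(n); print(n,c)
    np.savez(f"pics/{n}0.npz",p=p,d=d)
    cv2.imwrite(f"pics/{n}0.png",p[:,:,::-1])
print(state())
E
```

```text
pics
scene {'K': array([[619.26203505,   0.        , 316.97078969],
       [  0.        , 619.26203505, 233.10659794],
       [  0.        ,   0.        ,   1.        ]]), 'eye': array([1.54451703, 0.38158601, 0.92189179]), 'orientation': array([[-0.37918851,  0.61485288, -0.69149983],
       [ 0.92528291,  0.24531117, -0.28926452],
       [-0.00822249, -0.74951876, -0.66193204]])}
top {'K': array([[584.02111036,   0.        , 316.90303461],
       [  0.        , 584.02111036, 236.05566058],
       [  0.        ,   0.        ,   1.        ]]), 'eye': array([0.47138577, 0.00964466, 1.12494712]), 'orientation': array([[ 0.02623467, -0.99080677,  0.13271655],
       [-0.99955419, -0.02789279, -0.01064964],
       [ 0.01425357, -0.132378  , -0.99109682]])}
{'clock': 0.1, 'joint_positions': array([ 1.10745494,  0.59202793,  0.04832249,  1.60971433, -0.0332605 ,
        0.94272362, -0.03368229]), 'joint_velocities': array([ 0.00030636, -0.00270587,  0.00099432, -0.00223737,  0.00028351,
       -0.00055108, -0.00019788]), 'joint_efforts': array([ 4.04851555e-03, -5.50000906e+01,  1.55300438e+00, -1.98827076e+01,
        9.63570405e-03,  3.88219109e-03,  1.17455903e-05]), 'position': array([ 0.2617536 , -0.67522415,  0.2047478 ]), 'orientation': array([[ 9.32346442e-01,  3.61565090e-01, -8.92876688e-04],
       [ 3.61566158e-01, -9.32344587e-01,  1.86666561e-03],
       [-1.57547629e-04, -2.06321303e-03, -9.99997859e-01]]), 'ft_force': array([-1.16431991,  0.47377046, -0.0394959 ]), 'moment': array([ 0.02206874, -0.01797981, -0.00393219]), 'gripper_force': 0.0, 'width': 0.9987215160536472}
```

View pics/top0.png

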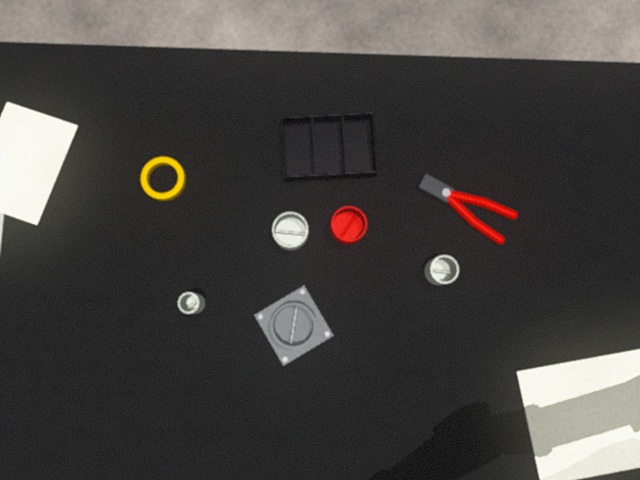

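View pics/scene0.png

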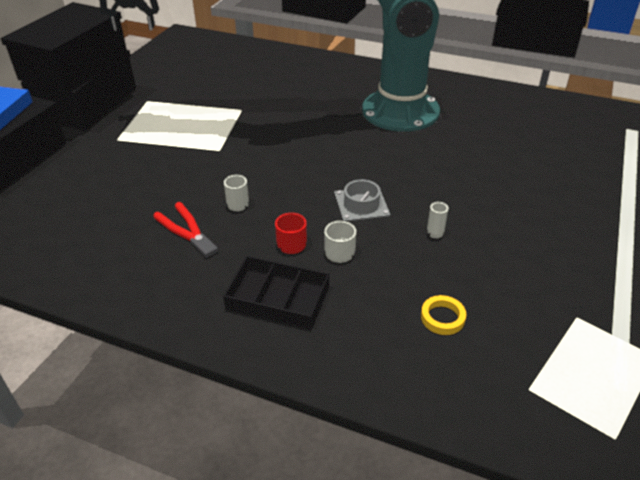

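Candidates in the top view: large pot (290,231), red look-alike of it (348,225), medium (442,270), small (191,302), holder (294,325). By its description, the large pot is the white one at (290,231). The bystanders are the tape (163,178), tray (330,146) and crimper (465,205).

```bash
cat > h.py <<'E'
import numpy as np,cv2
from rig import *
def ray(n,u,v,z):
    c=calibration(n);r=c["orientation"]@np.linalg.inv(c["K"])@np.array([u,v,1.]);return c["eye"]+r*(z-c["eye"][2])/r[2]
E
python3 - <<'E'
from h import *
p=np.load("pics/top0.npz")["p"];d=np.load("pics/top0.npz")["d"]
tiles=[]
for (u,v) in ((290,231),(442,270),(191,302),(294,325)):
    t=p[v-25:v+25,u-25:u+25,::-1]; 
    if u==294: t=p[v-28:v+28,u-28:u+28,::-1]
    tiles.append(cv2.resize(t,(300,300),interpolation=cv2.INTER_CUBIC))
cv2.imwrite("pics/crop0.png",np.vstack([np.hstack(tiles[:2]),np.hstack(tiles[2:])]))
c=calibration("top");K,R,e=c["K"],c["orientation"],c["eye"]
vv,uu=np.mgrid[:480,:640]
P=(np.stack([(uu-K[0,2])/K[0,0]*d,(vv-K[1,2])/K[1,1]*d,d],-1)@R.T)+e
for nm,(u,v),h,D in (("large",(290,231),.062,.066),("medium",(442,270),.068,.052),("small",(191,302),.074,.038),("holder",(294,325),.042,.084),("red",(348,225),.062,.066)):
    w=np.zeros(d.shape,bool);w[v-35:v+35,u-35:u+35]=1
    m=w&(abs(P[...,2]-h)<.006)&(d>0)
    q=np.argwhere(m)[:,::-1].astype(np.float32)
    pts=P[m][:,:2].astype(np.float32)
    (cx,cy),r=cv2.minEnclosingCircle(pts)
    (eu,ev),s,a=cv2.fitEllipse(cv2.convexHull(q.astype(np.int32))); 
    print(nm,m.sum(),np.round([cx,cy,2*r,np.median(P[m][:,2])],4),"ellipse",np.round(ray("top",eu,ev,h),4),np.round([eu,ev,*s],1),"D",D)
E
```

```text
large 201 [0.6241 0.0489 0.0663 0.0622] ellipse [0.6239 0.049  0.062 ] [289.4 229.8  35.4  35.6] D 0.066
medium 180 [ 0.5577 -0.2342  0.0536  0.0677] ellipse [ 0.5582 -0.2334  0.068 ] [443.5 269.4  28.2  28.7] D 0.052
small 133 [0.4853 0.225  0.0385 0.0742] ellipse [0.4855 0.2248 0.074 ] [188.1 302.9  20.9  21.8] D 0.038
holder 382 [0.4495 0.0386 0.0837 0.0424] ellipse [0.4495 0.0384 0.042 ] [292.5 325.7  45.2  46. ] D 0.084
red 211 [ 0.6381 -0.0587  0.0668  0.062 ] ellipse [ 0.6377 -0.0589  0.062 ] [348.2 224.   35.4  35.5] D 0.066
```

View pics/crop0.png

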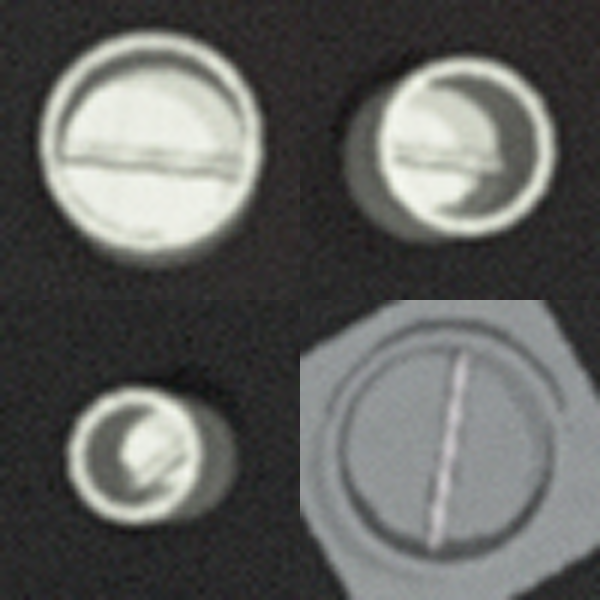

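The crop confirms the white aluminium large pot. Its bar runs from (62,160) to (237,177) in the crop, the medium's from (395,160) to (490,172), the small's from about (135,485) to (185,455), and the holder's from (462,355) to (437,545). Next I'll turn these into angles.

```bash
python3 - <<'E'
from h import *
def ang(c,half,off,a,b,z):
    s=300/(2*half);f=lambda q:ray("top",c[0]-half+(q[0]-off[0])/s-.5,c[1]-half+(q[1]-off[1])/s-.5,z)
    A,B=f(a),f(b);d=B-A;return np.round([np.arctan2(d[1],d[0])%np.pi,*(A+B)[:2]/2,np.hypot(*d[:2])],3)
print("large",ang((290,231),25,(0,0),(62,160),(237,177),.026))
print("med",ang((442,270),25,(300,0),(395,160),(490,172),.026))
print("small",ang((191,302),25,(0,300),(135,485),(185,455),.026))
print("holder",ang((294,325),28,(300,300),(462,355),(437,545),.016))
R=state()["orientation"];print("tool x heading",np.arctan2(R[1,0],R[0,0]))
E
```

```text
large [1.501 0.622 0.05  0.056]
med [ 1.472  0.556 -0.237  0.03 ]
small [2.143 0.483 0.227 0.018]
holder [3.041 0.451 0.037 0.066]
tool x heading 0.3699471552048995
```

```bash
cat >> h.py <<'E'
def plan(x,y,z,head=None):
    """print successive calls' (dx dy dz turn) normalised; head = wanted heading of tool x (rad)"""
    s=state();p=s["position"].copy();R=s["orientation"];a=np.arctan2(R[1,0],R[0,0])
    print("at",np.round(p,4),"head",round(a,3),"F",np.round(s["ft_force"],1),"w",round(s["width"],3),"grip",round(s["gripper_force"],1),"t",round(s["clock"],2),"q7",round(s["joint_positions"][6],2))
    t=0 if head is None else -(head-a)
    for _ in range(9):
        d=np.array([x,y,z])-p; c,sn=np.cos(a),np.sin(a)
        l=np.array([c*d[0]+sn*d[1],sn*d[0]-c*d[1],-d[2]]);k=min(1,.15/max(abs(l).max(),1e-9),.5/max(abs(t),1e-9))
        print(*np.round([*(l*k/.15),t*k/.5],3)); 
        p=p+d*k; a-=t*k; t-=t*k
        if k==1: break
E
python3 -c "
from h import *
plan(.624,.049,.205,1.571)"
```

```text
at [ 0.2618 -0.6752  0.2047] head 0.37 F [-1.2  0.5 -0. ] w 0.999 grip 0.0 t 0.1 q7 -0.03
1.0 -0.908 -0.0 -0.601
1.0 -0.467 -0.0 -0.491
1.0 -0.193 -0.0 -0.453
1.0 0.036 -0.0 -0.445
0.895 0.236 -0.0 -0.412
```

play_rows(commands="1 1 -0.91 0 -0.6;1 1 -0.91 0 -0.6;1 1 -0.91 0 -0.6;1 1 -0.91 0 -0.6", force=30)

```text
clock: 0.6
position: [0.3555, -0.4889, 0.2054]
orientation: [[0.779, 0.627, 0.0], [0.627, -0.779, 0.004], [0.003, -0.003, -1.0]]
ft_force: [0.0, -0.9, -0.5]
width: 0.997
gripper_force: 0.0
```

play_rows(commands="1 1 -0.47 0 -0.49;1 1 -0.47 0 -0.49;1 1 -0.47 0 -0.49")

```text
clock: 0.98
position: [0.4273, -0.3439, 0.2057]
orientation: [[0.608, 0.794, 0.0], [0.794, -0.608, 0.001], [0.001, -0.0, -1.0]]
ft_force: [0.0, 0.9, 0.8]
width: 1.001
gripper_force: 0.0
```

play_rows(commands="1 1 -0.19 0 -0.45;1 1 -0.19 0 -0.45;1 1 -0.19 0 -0.45")

```text
clock: 1.35
position: [0.497, -0.2066, 0.2058]
orientation: [[0.414, 0.91, 0.001], [0.91, -0.414, 0.001], [0.001, 0.0, -1.0]]
ft_force: [-0.4, 0.2, -0.5]
width: 1.0
gripper_force: 0.0
```

play_rows(commands="1 1 0.04 0 -0.45;1 1 0.04 0 -0.45;1 1 0.04 0 -0.45")

```text
clock: 1.72
position: [0.5654, -0.0723, 0.2059]
orientation: [[0.2, 0.98, 0.002], [0.98, -0.2, 0.002], [0.002, 0.001, -1.0]]
ft_force: [0.2, -0.3, -0.0]
width: 1.003
gripper_force: 0.0
```

play_rows(commands="1 0.89 0.24 0 -0.41;1 0.89 0.24 0 -0.41;1 0.89 0.24 0 -0.41;1 0.89 0.24 0 -0.41")

```text
clock: 2.22
position: [0.6261, 0.0472, 0.2053]
orientation: [[0.0, 1.0, -0.001], [1.0, -0.0, -0.001], [-0.001, -0.001, -1.0]]
ft_force: [-0.4, -0.2, 0.4]
width: 0.999
gripper_force: 0.0
```

```bash
python3 -c "
from h import *
plan(.624,.049,.09,1.571)"
```

```text
at [0.6261 0.0472 0.2053] head 1.571 F [-0.4 -0.2  0.4] w 0.999 grip 0.0 t 2.23 q7 -0.36
0.012 -0.014 0.768 -0.001
```

play_rows(commands="1 0.01 -0.01 0.4 0;1 0.01 -0.01 0.8 0;1 0.01 -0.01 1 0;1 0.01 -0.01 1 0;1 0.01 -0.01 1 0")

```text
clock: 2.85
position: [0.6253, 0.047, 0.057]
orientation: [[0.003, 1.0, 0.002], [1.0, -0.003, -0.001], [-0.001, 0.002, -1.0]]
ft_force: [-0.2, 0.5, 0.4]
width: 1.001
gripper_force: 0.0
```

```bash
python3 - <<'E'
from h import *
plan(.624,.049,.055)
p,d=camera("scene");cv2.imwrite("pics/s1.png",cv2.resize(p[150:290,240:440,::-1],(800,560),interpolation=cv2.INTER_CUBIC))
E
```

```text
at [0.6253 0.047  0.057 ] head 1.567 F [-0.2  0.5  0.4] w 1.001 grip 0.0 t 2.85 q7 -0.45
0.013 -0.009 0.013 0.0
```

View pics/s1.png

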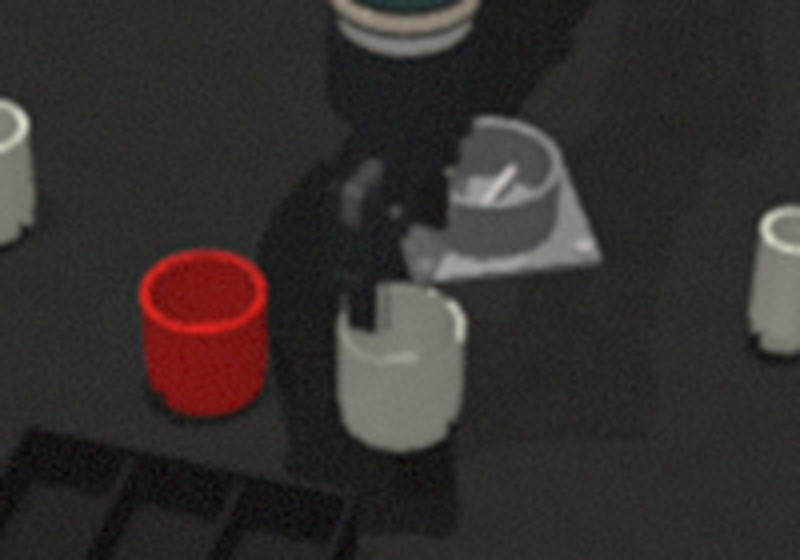

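The image shows the front finger just outside the pot's near wall, with its tip at crop (365,328), about (331,232) in the full picture. The pot is centred between the fingers. I'll close now and compute the tip height.

play_rows(commands="-1 0.01 -0.01 0 0;-1 0.01 -0.01 0 0;-1 0.01 -0.01 0 0;-1 0.01 -0.01 0 0;-1 0.01 -0.01 0 0", force=30)

```text
clock: 3.52
position: [0.6229, 0.0503, 0.0557]
orientation: [[0.001, 1.0, -0.0], [1.0, -0.001, -0.0], [-0.0, -0.0, -1.0]]
ft_force: [0.2, 0.2, -0.5]
width: 0.001
gripper_force: 0.0
```

```bash
python3 - <<'E'
from h import *
plan(.624,.049,.055)
c=calibration("scene")
for z in (.03,.04,.05,.06):
    q=c["orientation"].T@(np.array([.672,.047,z])-c["eye"]);q=c["K"]@q;print(z,q[:2]/q[2])
E
```

```text
at [0.6229 0.0503 0.0557] head 1.57 F [ 0.2  0.2 -0.5] w 0.001 grip 0.0 t 3.52 q7 -0.45
-0.008 0.007 0.005 0.0
0.03 [330.69257337 257.07200849]
0.04 [330.72365888 253.58037022]
0.05 [330.75506659 250.05254161]
0.06 [330.78680153 246.48795709]
```

The fingers shut on nothing, so I need to look.

```bash
python3 - <<'E'
from h import *
p,d=camera("scene");a=p[150:290,240:440,::-1];p2,d2=camera("top");b=p2[170:310,190:390,::-1]
np.savez("pics/n.npz",p=p,d=d,p2=p2,d2=d2)
cv2.imwrite("pics/s2.png",np.clip(1.8*np.vstack([cv2.resize(x,(428,300),interpolation=cv2.INTER_CUBIC) for x in (a,b)]).astype(float),0,255))
E
```

```text
[ WARN:0@2.912] global loadsave.cpp:1063 imwrite_ Unsupported depth image for selected encoder is fallbacked to CV_8U.
```

View pics/s2.png

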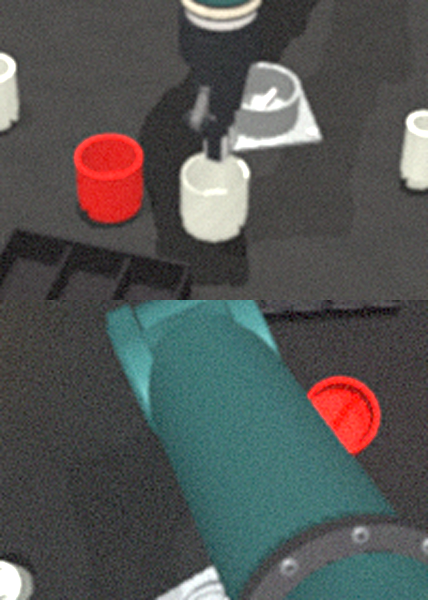

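```bash
python3 - <<'E'
from h import *
n=np.load("pics/n.npz");d=n["d"];c=calibration("scene");K,R,e=c["K"],c["orientation"],c["eye"]
vv,uu=np.mgrid[:480,:640]
P=(np.stack([(uu-K[0,2])/K[0,0]*d,(vv-K[1,2])/K[1,1]*d,d],-1)@R.T)+e
for v in range(196,262,3): print(v,[tuple(np.round(P[v,u],3)) for u in (338,342,346)])
for pt in ([.623,.05,.0557],[.624,.049,.062],[.6241,.0489,0]):
    q=K@(R.T@(np.array(pt)-e));print(q[:2]/q[2])
E
```

```text
196 [(np.float64(0.662), np.float64(0.057), np.float64(0.187)), (np.float64(0.648), np.float64(0.06), np.float64(0.178)), (np.float64(0.642), np.float64(0.066), np.float64(0.175))]
199 [(np.float64(0.657), np.float64(0.055), np.float64(0.175)), (np.float64(0.647), np.float64(0.06), np.float64(0.169)), (np.float64(0.643), np.float64(0.067), np.float64(0.168))]
202 [(np.float64(0.634), np.float64(0.047), np.float64(0.148)), (np.float64(0.635), np.float64(0.056), np.float64(0.152)), (np.float64(0.641), np.float64(0.066), np.float64(0.159))]
205 [(np.float64(0.664), np.float64(0.058), np.float64(0.167)), (np.float64(0.635), np.float64(0.056), np.float64(0.144)), (np.float64(0.639), np.float64(0.066), np.float64(0.15))]
208 [(np.float64(0.677), np.float64(0.063), np.float64(0.17)), (np.float64(0.637), np.float64(0.057), np.float64(0.138)), (np.float64(0.629), np.float64(0.063), np.float64(0.134))]
211 [(np.float64(0.67), np.float64(0.061), np.float64(0.157)), (np.float64(0.649), np.float64(0.061), np.float64(0.141)), (np.float64(0.629), np.float64(0.063), np.float64(0.126))]
214 [(np.floa
[... 2268 characters left out ...]
oat64(0.041)), (np.float64(0.647), np.float64(0.072), np.float64(0.037))]
253 [(np.float64(0.655), np.float64(0.057), np.float64(0.03)), (np.float64(0.651), np.float64(0.064), np.float64(0.03)), (np.float64(0.647), np.float64(0.072), np.float64(0.029))]
256 [(np.float64(0.655), np.float64(0.057), np.float64(0.021)), (np.float64(0.652), np.float64(0.065), np.float64(0.021)), (np.float64(0.644), np.float64(0.071), np.float64(0.017))]
259 [(np.float64(0.651), np.float64(0.056), np.float64(0.009)), (np.float64(0.65), np.float64(0.064), np.float64(0.011)), (np.float64(0.644), np.float64(0.071), np.float64(0.008))]
[340.54676257 233.71701104]
[339.98445275 231.6489306 ]
[339.4567755  253.13911149]
```

The shut fingers are above the pot. Depth puts their tips at z≈0.084 while the reported TCP z is 0.056, so the tips sit about 28 mm above the reading, not 14 mm below it. The open-hand picture agrees (tip at about 0.10). I'll trust the cameras, reopen, and go down gently while watching the force.

play_rows(commands="1 0 0 0 0;1 0 0 0 0;1 0 0 0 0;1 0 0 0.15 0;1 0 0 0.15 0")

```text
clock: 4.25
position: [0.6215, 0.0499, 0.032]
orientation: [[0.001, 1.0, -0.003], [1.0, -0.001, -0.001], [-0.001, -0.003, -1.0]]
ft_force: [0.5, 0.2, 0.2]
width: 0.997
gripper_force: 0.0
```

```bash
python3 - <<'E'
from h import *
plan(.624,.049,.008)
p,d=camera("scene");c=calibration("scene");K,R,e=c["K"],c["orientation"],c["eye"]
vv,uu=np.mgrid[:480,:640]
P=(np.stack([(uu-K[0,2])/K[0,0]*d,(vv-K[1,2])/K[1,1]*d,d],-1)@R.T)+e
# front finger: points with x > .66 above rim
m=(P[...,0]>.660)&(P[...,0]<.70)&(abs(P[...,1]-.05)<.03)&(P[...,2]>.03)&(P[...,2]<.13)
q=P[m];print(m.sum(),q.min(0),q.max(0),np.median(q,0))
for z0 in np.arange(.05,.13,.01):
    k=q[abs(q[:,2]-z0)<.005]; print(round(z0,3),len(k),k[:,:2].min(0) if len(k) else '',k[:,:2].max(0) if len(k) else '')
E
```

```text
at [0.6215 0.0499 0.032 ] head 1.57 F [0.5 0.2 0.2] w 0.997 grip 0.0 t 4.25 q7 -0.47
-0.006 0.017 0.16 0.0
230 [0.66013033 0.03681891 0.07046515] [0.69916715 0.06252684 0.12989568] [0.67674584 0.05381263 0.11401176]
0.05 0  
0.06 0  
0.07 6 [0.668068  0.0419048] [0.67176138 0.05696608]
0.08 26 [0.6636904  0.04082345] [0.67765165 0.06072052]
0.09 42 [0.66322056 0.04237016] [0.68187282 0.06086807]
0.1 34 [0.66545894 0.04190905] [0.68170654 0.06046876]
0.11 8 [0.6623863  0.05801792] [0.67465492 0.06092569]
0.12 55 [0.66261895 0.03857693] [0.69725824 0.06187948]
```

play_rows(commands="1 -0.01 0.01 0.08 0;1 -0.01 0.01 0.16 0;1 -0.01 0.01 0.16 0;-1 -0.01 0.01 0.16 0;-1 -0.01 0.01 0.16 0")

```text
clock: 4.92
position: [0.6247, 0.0489, 0.0097]
orientation: [[0.001, 1.0, 0.001], [1.0, -0.001, 0.0], [0.0, 0.001, -1.0]]
ft_force: [-1.0, 0.2, 0.6]
width: 0.764
gripper_force: 33.9
```

play_rows(commands="-1 0 0 0 0;-1 0 0 0 0;-1 0 0 0 0", force=40)

```text
clock: 5.3
position: [0.6247, 0.0489, 0.0098]
orientation: [[0.001, 1.0, 0.001], [1.0, -0.001, 0.0], [0.0, 0.001, -1.0]]
ft_force: [-1.2, -0.2, 4.7]
width: 0.766
gripper_force: 44.3
```

play_rows(commands="-1 0 0 -0.25 0;-1 0 0 -0.5 0;-1 0 0 -0.5 0")

```text
clock: 5.68
position: [0.6267, 0.049, 0.0867]
orientation: [[0.001, 1.0, 0.006], [1.0, -0.001, 0.001], [0.001, 0.006, -1.0]]
ft_force: [0.6, 0.1, -2.1]
width: 0.758
gripper_force: 45.9
```

```bash
python3 -c "
from h import *
plan(.4495,.0385,.085,-.03)"
```

```text
at [0.6267 0.049  0.0867] head 1.57 F [ 0.6  0.1 -2.1] w 0.758 grip 45.9 t 5.67 q7 -0.44
-0.022 -0.369 0.003 1.0
-0.197 -0.313 0.003 1.0
-0.323 -0.181 0.003 1.0
-0.074 -0.001 0.001 0.199
```

play_rows(commands="-1 -0.02 -0.37 0 0.35;-1 -0.02 -0.37 0 0.7;-1 -0.02 -0.37 0 1;-1 -0.02 -0.37 0 1")

```text
clock: 6.18
position: [0.5678, 0.0455, 0.083]
orientation: [[0.479, 0.878, -0.002], [0.878, -0.479, -0.001], [-0.002, -0.002, -1.0]]
ft_force: [0.5, 0.4, -1.1]
width: 0.762
gripper_force: 45.9
```

play_rows(commands="-1 -0.2 -0.31 0 0.35;-1 -0.2 -0.31 0 0.7;-1 -0.2 -0.31 0 1;-1 -0.2 -0.31 0 1")

```text
clock: 6.68
position: [0.5134, 0.0418, 0.0837]
orientation: [[0.84, 0.543, -0.001], [0.543, -0.84, -0.001], [-0.001, -0.0, -1.0]]
ft_force: [-0.6, 0.8, -2.5]
width: 0.758
gripper_force: 45.9
```

play_rows(commands="-1 -0.32 -0.18 0 0.35;-1 -0.32 -0.18 0 0.7;-1 -0.32 -0.18 0 1;-1 -0.32 -0.18 0 1")

```text
clock: 7.18
position: [0.4588, 0.0387, 0.084]
orientation: [[0.997, 0.075, -0.0], [0.075, -0.997, -0.0], [-0.0, 0.0, -1.0]]
ft_force: [-0.3, -0.6, -0.7]
width: 0.762
gripper_force: 45.9
```

```bash
python3 - <<'E'
from h import *
plan(.4495,.0385,.085,-.03)
E
```

```text
at [0.4588 0.0387 0.084 ] head 0.075 F [-0.3 -0.6 -0.7] w 0.762 grip 45.9 t 7.17 q7 -1.55
-0.062 -0.003 -0.006 0.21
```

play_rows(commands="-1 -0.06 0 0 0.21;-1 -0.06 0 0 0.21;-1 -0.06 0 0 0.21;-1 -0.06 0 0.1 0.21;-1 -0.06 0 0.1 0.21")

```text
clock: 7.8
position: [0.4497, 0.038, 0.0687]
orientation: [[0.999, -0.033, -0.001], [-0.033, -0.999, -0.0], [-0.001, 0.0, -1.0]]
ft_force: [-0.7, 0.1, -0.9]
width: 0.76
gripper_force: 45.9
```

```bash
cat >> h.py <<'E'
def cloud(n):
    p,d=camera(n);c=calibration(n);K,R,e=c["K"],c["orientation"],c["eye"]
    vv,uu=np.mgrid[:480,:640]
    return p,(np.stack([(uu-K[0,2])/K[0,0]*d,(vv-K[1,2])/K[1,1]*d,d],-1)@R.T)+e
E
python3 - <<'E'
from h import *
plan(.4495,.0385,.066,-.03)
p,P=cloud("scene")
np.savez("pics/c.npz",p=p,P=P)
cv2.imwrite("pics/s3.png",cv2.resize(p[120:260,270:470,::-1],(800,560),interpolation=cv2.INTER_CUBIC))
E
```

```text
at [0.4497 0.038  0.0687] head -0.033 F [-0.7  0.1 -0.9] w 0.76 grip 45.9 t 7.8 q7 -1.61
-0.001 -0.003 0.018 -0.007
```

View pics/s3.png

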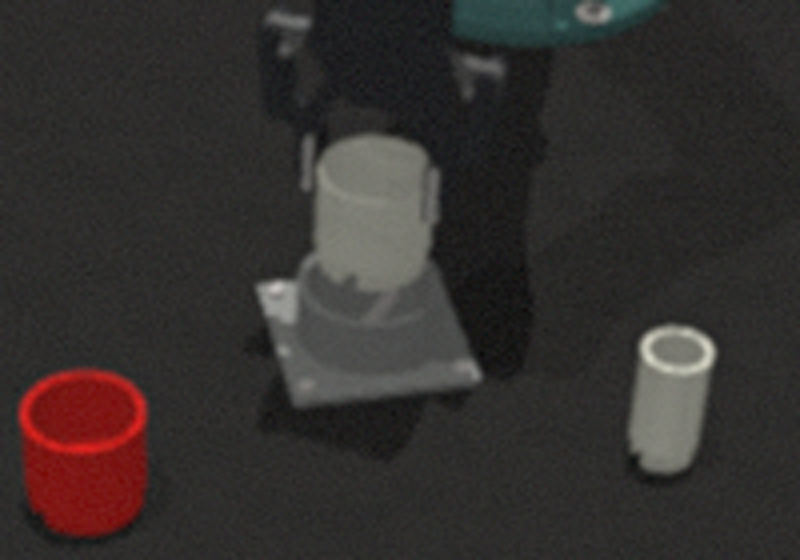

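The pot hangs centred over the holder, and its foot slot shows at crop (348,280), about where the bar direction calls for it. I'll lower it in small steps.

play_rows(commands="-1 0 0 0.08 -0.01;-1 0 0 0.16 -0.01;-1 0 0 0.22 -0.01;-1 0 0 0.27 -0.01;-1 0 0 0.27 -0.01")

```text
clock: 8.48
position: [0.4493, 0.038, 0.0281]
orientation: [[1.0, -0.03, -0.001], [-0.03, -1.0, -0.0], [-0.001, 0.0, -1.0]]
ft_force: [-0.3, -0.0, -2.1]
width: 0.757
gripper_force: 45.9
```

play_rows(commands="-1 0 0 0.02 0;-1 0 0 0.02 0;-1 0 0 0.03 0;-1 0 0 0.03 0")

```text
clock: 8.98
position: [0.4498, 0.038, 0.0244]
orientation: [[1.0, -0.03, 0.0], [-0.03, -1.0, 0.0], [0.0, -0.0, -1.0]]
ft_force: [0.4, -0.0, -1.1]
width: 0.761
gripper_force: 45.9
```

play_rows(commands="-1 0 0 0.01 0;-1 0 0 0.02 0;-1 0 0 0.03 0;-1 0 0 0.03 0")

```text
clock: 9.48
position: [0.4497, 0.038, 0.0196]
orientation: [[1.0, -0.03, -0.0], [-0.03, -1.0, -0.0], [-0.0, 0.0, -1.0]]
ft_force: [-0.3, 0.5, -1.3]
width: 0.758
gripper_force: 45.9
```

play_rows(commands="-1 0 0 0.01 0;-1 0 0 0.01 0;-1 0 0 0.02 0;-1 0 0 0.02 0")

```text
clock: 9.98
position: [0.4497, 0.038, 0.0167]
orientation: [[1.0, -0.03, -0.0], [-0.03, -1.0, -0.0], [-0.0, 0.0, -1.0]]
ft_force: [-0.7, 0.6, -1.3]
width: 0.758
gripper_force: 45.9
```

play_rows(commands="-1 0 0 0.01 0;-1 0 0 0.01 0;-1 0 0 0.01 0")

```text
clock: 10.35
position: [0.4499, 0.038, 0.0157]
orientation: [[1.0, -0.03, 0.0], [-0.03, -1.0, 0.0], [0.0, -0.0, -1.0]]
ft_force: [-1.1, -0.4, 5.6]
width: 0.76
gripper_force: 46.6
```

play_rows(commands="-1 0 0 0.01 0;-1 0 0 0.01 0;-1 0 0 0.01 0")

```text
clock: 10.72
position: [0.4499, 0.038, 0.0156]
orientation: [[1.0, -0.03, 0.001], [-0.03, -1.0, 0.001], [0.001, -0.001, -1.0]]
ft_force: [-3.5, 0.2, 23.6]
width: 0.761
gripper_force: 48.6
```

It is seated at the expected height with firm floor contact. I'll release, rise, then look.

play_rows(commands="-1 0 0 -0.01 0;1 0 0 -0.01 0;1 0 0 -0.01 0;1 0 0 -0.01 0;1 0 0 -0.01 0")

```text
clock: 11.35
position: [0.4497, 0.038, 0.0151]
orientation: [[1.0, -0.03, -0.0], [-0.03, -1.0, -0.0], [-0.0, 0.0, -1.0]]
ft_force: [-0.2, 0.8, -0.4]
width: 1.005
gripper_force: 0.0
```

play_rows(commands="1 0 0 -0.2 0;1 0 0 -0.5 0;1 0 0 -0.9 0;1 0 0 -0.9 0")

```text
clock: 11.85
position: [0.4529, 0.0384, 0.154]
orientation: [[1.0, -0.03, 0.009], [-0.03, -1.0, 0.002], [0.009, -0.002, -1.0]]
ft_force: [-0.0, 0.5, -1.1]
width: 0.998
gripper_force: 0.0
```

```bash
python3 - <<'E'
from h import *
# medium at .558,-.234 ; closing axis from bar
plan(.558,-.234,.15,None)
p,P=cloud("scene")
m=(abs(P[...,2]-.068)<.006)&(np.hypot(P[...,0]-.4495,P[...,1]-.0385)<.045)
q=P[m];print(len(q),cv2.minEnclosingCircle(q[:,:2].astype(np.float32)),np.median(q[:,2]),q[:,2].max())
E
```

```text
at [0.4529 0.0384 0.154 ] head -0.03 F [-0.   0.5 -1.1] w 0.998 grip 0.0 t 11.85 q7 -1.65
0.421 1.0 0.015 0.0
0.334 0.794 0.012 0.0
198 ((0.45058685541152954, 0.03678835183382034), 0.0362393893301487) 0.06630815531426931 0.07266888140643013
```

```bash
python3 -c "
from h import *
plan(.558,-.234,.13,1.54)"
```

```text
at [0.4511 0.0383 0.1521] head -0.03 F [ 0.2 -0.2 -1.3] w 0.999 grip 0.0 t 11.9 q7 -1.65
0.244 0.571 0.047 -1.0
-0.06 0.618 0.047 -1.0
-0.349 0.514 0.047 -1.0
-0.077 0.04 0.007 -0.14
```

play_rows(commands="1 0.24 0.57 0 -0.35;1 0.24 0.57 0.05 -0.7;1 0.24 0.57 0.05 -1;1 0.24 0.57 0.05 -1")

```text
clock: 12.4
position: [0.4817, -0.0489, 0.1411]
orientation: [[0.893, 0.45, -0.004], [0.45, -0.893, 0.001], [-0.003, -0.002, -1.0]]
ft_force: [1.0, -1.4, -0.0]
width: 1.003
gripper_force: 0.0
```

play_rows(commands="1 -0.06 0.62 0.05 -0.35;1 -0.06 0.62 0.05 -0.7;1 -0.06 0.62 0.05 -1;1 -0.06 0.62 0.05 -1")

```text
clock: 12.9
position: [0.5164, -0.135, 0.1342]
orientation: [[0.568, 0.823, -0.002], [0.823, -0.568, 0.001], [-0.0, -0.003, -1.0]]
ft_force: [-0.1, 0.5, 0.3]
width: 0.999
gripper_force: 0.0
```

play_rows(commands="1 -0.35 0.51 0.05 -0.35;1 -0.35 0.51 0.05 -0.7;1 -0.35 0.51 0.05 -1;1 -0.35 0.51 0.05 -1")

```text
clock: 13.4
position: [0.5501, -0.221, 0.127]
orientation: [[0.104, 0.995, -0.001], [0.995, -0.104, 0.001], [0.001, -0.002, -1.0]]
ft_force: [-0.4, 1.3, -0.3]
width: 1.001
gripper_force: 0.0
```

```bash
python3 -c "
from h import *
plan(.558,-.234,.05,1.54)"
```

```text
at [ 0.5501 -0.221   0.127 ] head 1.466 F [-0.4  1.3 -0.3] w 1.001 grip 0.0 t 13.4 q7 0.02
-0.081 0.061 0.514 -0.148
```

play_rows(commands="1 -0.08 0.06 0 -0.15;1 -0.08 0.06 0.15 -0.15;1 -0.08 0.06 0.3 -0.15;1 -0.08 0.06 0.3 -0.15")

```text
clock: 13.9
position: [0.5567, -0.2328, 0.0811]
orientation: [[0.027, 1.0, -0.005], [1.0, -0.027, 0.002], [0.002, -0.005, -1.0]]
ft_force: [0.1, -0.5, 0.2]
width: 0.999
gripper_force: 0.0
```

```bash
python3 - <<'E'
from h import *
plan(.558,-.234,.02,1.54)
p,P=cloud("scene")
m=(abs(P[...,2]-.068)<.006)&(np.hypot(P[...,0]-.558,P[...,1]+.234)<.04)
q=P[m];print(len(q),cv2.minEnclosingCircle(q[:,:2].astype(np.float32)),np.median(q[:,2]))
m=(abs(P[...,2]-.14)<.02)&(np.hypot(P[...,0]-.558,P[...,1]+.234)<.08)
q=P[m&(P[...,0]>.59)];print(len(q),q.min(0),q.max(0))
E
```

```text
at [ 0.5567 -0.2328  0.0811] head 1.544 F [ 0.1 -0.5  0.2] w 0.999 grip 0.0 t 13.9 q7 0.08
-0.008 0.009 0.408 0.007
157 ((0.5582194328308105, -0.23487818241119385), 0.028514627367258072) 0.06655496745499101
124 [ 0.59771723 -0.24418492  0.12003238] [ 0.61807714 -0.22148953  0.1593373 ]
```

play_rows(commands="1 -0.01 0.01 0.15 0;1 -0.01 0.01 0.3 0;1 -0.01 0.01 0.4 0;1 -0.01 0.01 0.4 0;-1 -0.01 0.01 0.4 0")

```text
clock: 14.58
position: [0.5606, -0.2365, 0.0236]
orientation: [[0.026, 1.0, 0.001], [1.0, -0.026, -0.0], [-0.0, 0.001, -1.0]]
ft_force: [0.2, 0.3, 0.4]
width: 0.816
gripper_force: 0.0
```

play_rows(commands="-1 0 0 0 0;-1 0 0 0 0;-1 0 0 0 0;-1 0 0 0 0")

```text
clock: 15.08
position: [0.5604, -0.2368, 0.024]
orientation: [[0.026, 1.0, 0.001], [1.0, -0.026, -0.001], [-0.001, 0.001, -1.0]]
ft_force: [-1.2, 0.3, 5.7]
width: 0.596
gripper_force: 41.3
```

play_rows(commands="-1 0 0 -0.3 0;-1 0 0 -0.6 0;-1 0 0 -0.8 0;-1 0 0 -0.8 0")

```text
clock: 15.58
position: [0.5619, -0.2372, 0.1455]
orientation: [[0.026, 1.0, 0.006], [1.0, -0.026, -0.002], [-0.002, 0.006, -1.0]]
ft_force: [1.0, 0.7, -1.7]
width: 0.591
gripper_force: 42.8
```

```bash
python3 -c "
from h import *
plan(.4500,.0378,.145,-.03)"
```

```text
at [ 0.5619 -0.2372  0.1455] head 1.544 F [ 1.   0.7 -1.7] w 0.591 grip 42.8 t 15.57 q7 0.11
0.576 -0.252 0.001 1.0
0.384 -0.497 0.001 1.0
0.099 -0.621 0.001 1.0
-0.031 -0.088 0.0 0.149
```

play_rows(commands="-1 0.58 -0.25 0 0.35;-1 0.58 -0.25 0 0.7;-1 0.58 -0.25 0 1;-1 0.58 -0.25 0 1")

```text
clock: 16.08
position: [0.5236, -0.1479, 0.1416]
orientation: [[0.5, 0.866, -0.002], [0.866, -0.5, -0.0], [-0.001, -0.002, -1.0]]
ft_force: [-0.3, -0.5, -1.6]
width: 0.589
gripper_force: 42.7
```

play_rows(commands="-1 0.38 -0.5 0 0.35;-1 0.38 -0.5 0 0.7;-1 0.38 -0.5 0 1;-1 0.38 -0.5 0 1")

```text
clock: 16.58
position: [0.4882, -0.0618, 0.1422]
orientation: [[0.853, 0.521, -0.001], [0.521, -0.853, -0.001], [-0.001, 0.0, -1.0]]
ft_force: [0.4, -0.7, -1.0]
width: 0.594
gripper_force: 42.8
```

play_rows(commands="-1 0.1 -0.62 0 0.35;-1 0.1 -0.62 0 0.7;-1 0.1 -0.62 0 1;-1 0.1 -0.62 0 1")

```text
clock: 17.08
position: [0.4534, 0.0253, 0.1426]
orientation: [[0.999, 0.049, -0.0], [0.049, -0.999, -0.001], [-0.0, 0.001, -1.0]]
ft_force: [-0.1, 0.9, -1.5]
width: 0.595
gripper_force: 42.8
```

```bash
python3 -c "
from h import *
plan(.4480,.0378,.115,-.03)"
```

```text
at [0.4534 0.0253 0.1426] head 0.049 F [-0.1  0.9 -1.5] w 0.595 grip 42.8 t 17.07 q7 -1.56
-0.032 -0.085 0.184 0.158
```

play_rows(commands="-1 -0.03 -0.08 0.1 0.16;-1 -0.03 -0.08 0.18 0.16;-1 -0.03 -0.08 0.18 0.16;-1 -0.03 -0.08 0.18 0.16")

```text
clock: 17.58
position: [0.4485, 0.0367, 0.1158]
orientation: [[0.999, -0.035, 0.0], [-0.035, -0.999, -0.0], [0.0, 0.0, -1.0]]
ft_force: [0.6, -0.8, -0.8]
width: 0.589
gripper_force: 42.7
```

```bash
cat >> h.py <<'E'
from scipy.optimize import least_squares
def wall(P,c,r,z0,z1):
    """centre of a cylinder of known radius from wall points seen from the scene camera"""
    m=(P[...,2]>z0)&(P[...,2]<z1)&(abs(np.hypot(P[...,0]-c[0],P[...,1]-c[1])-r)<.008)&((P[...,0]-c[0])*.92+(P[...,1]-c[1])*.38>.3*r)
    q=P[m][:,:2];s=least_squares(lambda k:np.hypot(*(q-k).T)-r,c,loss="soft_l1",f_scale=.001);return len(q),np.round(s.x,4),round(2*s.cost/len(q),8)
E
python3 - <<'E'
from h import *
plan(.4480,.0378,.115,-.03)
p,P=cloud("scene")
print("med",wall(P,(.449,.038),.026,.108,.135))
print("large",wall(P,(.4495,.0385),.033,.048,.064))
print("holder",wall(P,(.4495,.0385),.042,.012,.038))
print("small",wall(P,(.4853,.225),.019,.015,.065))
cv2.imwrite("pics/s4.png",cv2.resize(p[120:260,270:470,::-1],(800,560),interpolation=cv2.INTER_CUBIC))
E
```

```text
at [0.4485 0.0367 0.1158] head -0.035 F [ 0.6 -0.8 -0.8] w 0.589 grip 42.7 t 17.57 q7 -1.64
-0.003 -0.007 0.006 -0.01
med (223, array([0.4496, 0.0364]), np.float64(2e-06))
large (147, array([0.4488, 0.0367]), np.float64(1.95e-06))
holder (292, array([0.4485, 0.0361]), np.float64(2.04e-06))
small (265, array([0.484 , 0.2234]), np.float64(1.69e-06))
```

View pics/s4.png

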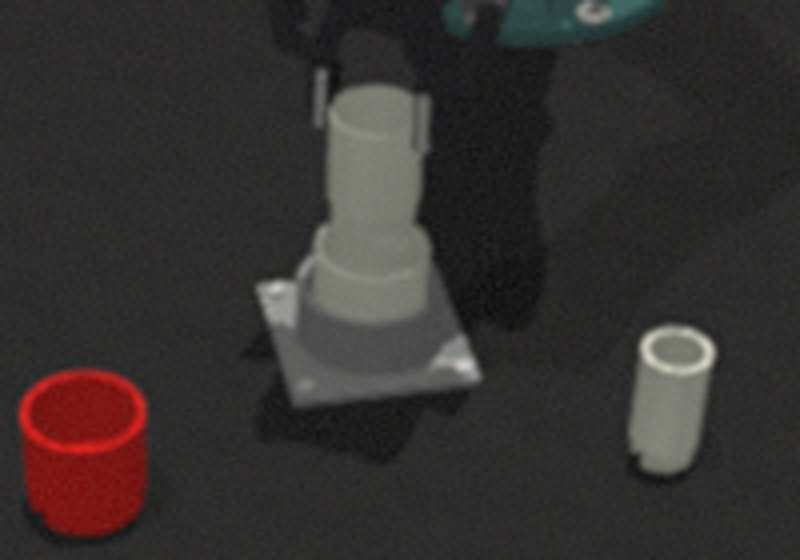

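The medium hangs within 1 mm of the large pot's centre in the same view. I'll lower it until I feel contact.

play_rows(commands="-1 -0.005 0 0.1 -0.01;-1 -0.005 0 0.2 -0.01;-1 -0.005 0 0.3 -0.01;-1 -0.005 0 0.38 -0.01;-1 -0.005 0 0.38 -0.01")

```text
clock: 18.25
position: [0.447, 0.0374, 0.0583]
orientation: [[1.0, -0.03, -0.001], [-0.03, -1.0, -0.0], [-0.001, 0.0, -1.0]]
ft_force: [-0.3, 0.3, -1.2]
width: 0.594
gripper_force: 42.7
```

play_rows(commands="-1 0 0 0.01 0;-1 0 0 0.02 0;-1 0 0 0.03 0;-1 0 0 0.03 0")

```text
clock: 18.75
position: [0.4473, 0.0376, 0.0543]
orientation: [[1.0, -0.03, 0.0], [-0.03, -1.0, 0.0], [0.0, -0.0, -1.0]]
ft_force: [-0.1, -0.9, -0.5]
width: 0.591
gripper_force: 42.7
```

play_rows(commands="-1 0 0 0.01 0;-1 0 0 0.02 0;-1 0 0 0.02 0")

```text
clock: 19.12
position: [0.4471, 0.0375, 0.0512]
orientation: [[1.0, -0.03, -0.0], [-0.03, -1.0, -0.0], [-0.0, 0.0, -1.0]]
ft_force: [-0.6, 0.7, -1.0]
width: 0.593
gripper_force: 42.7
```

play_rows(commands="-1 0 0 0.01 0;-1 0 0 0.02 0;-1 0 0 0.02 0")

```text
clock: 19.5
position: [0.4471, 0.0375, 0.0482]
orientation: [[1.0, -0.03, -0.0], [-0.03, -1.0, -0.0], [-0.0, 0.0, -1.0]]
ft_force: [-0.3, -0.1, -1.1]
width: 0.592
gripper_force: 42.7
```

In the slot. Down to the floor.

play_rows(commands="-1 0 0 0.01 0;-1 0 0 0.01 0;-1 0 0 0.01 0")

```text
clock: 19.88
position: [0.4472, 0.0376, 0.0468]
orientation: [[1.0, -0.03, -0.0], [-0.03, -1.0, -0.0], [-0.0, 0.0, -1.0]]
ft_force: [-0.6, -0.6, -1.3]
width: 0.593
gripper_force: 42.7
```

play_rows(commands="-1 0 0 0.01 0;-1 0 0 0.01 0;-1 0 0 0.01 0")

```text
clock: 20.25
position: [0.4477, 0.0376, 0.046]
orientation: [[1.0, -0.03, 0.001], [-0.03, -1.0, 0.0], [0.001, -0.0, -1.0]]
ft_force: [-1.2, -0.9, 7.5]
width: 0.592
gripper_force: 43.6
```

play_rows(commands="-1 0 0 -0.01 0;1 0 0 -0.01 0;1 0 0 -0.01 0;1 0 0 -0.01 0;1 0 0 -0.01 0")

```text
clock: 20.88
position: [0.4472, 0.0375, 0.0467]
orientation: [[1.0, -0.03, -0.0], [-0.03, -1.0, -0.0], [-0.0, 0.0, -1.0]]
ft_force: [-0.7, 0.5, -0.6]
width: 1.0
gripper_force: 0.0
```

play_rows(commands="1 0 0 -0.2 0;1 0 0 -0.5 0;1 0 0 -0.8 0;1 0 0 -0.8 0")

```text
clock: 21.38
position: [0.4497, 0.0379, 0.1696]
orientation: [[1.0, -0.03, 0.007], [-0.03, -1.0, 0.002], [0.007, -0.002, -1.0]]
ft_force: [-0.5, 0.3, 0.0]
width: 1.0
gripper_force: 0.0
```

```bash
python3 - <<'E'
from h import *
plan(.485,.2245,.16,0.5)
p,P=cloud("scene")
for n,c,r,z0,z1 in (("med",(.449,.038),.026,.07,.086),("large",(.449,.037),.033,.048,.064)): print(n,wall(P,c,r,z0,z1))
m=(P[...,2]>.08)&(P[...,2]<.1)&(np.hypot(P[...,0]-.449,P[...,1]-.037)<.03);print("rim top",np.percentile(P[m][:,2],[50,90]) if m.sum() else None)
q,_=camera("top")
t=cv2.resize(p[190:245,415:460,::-1],(450,550),interpolation=cv2.INTER_CUBIC)
u=cv2.resize(q[284:320,171:211,::-1],(600,540),interpolation=cv2.INTER_CUBIC)[:, :340]
im=np.zeros((550,790,3),np.uint8);im[:,:450]=t;im[:540,450:]=u;cv2.imwrite("pics/s5.png",cv2.convertScaleAbs(im,alpha=1.3))
E
```

```text
at [0.4497 0.0379 0.1696] head -0.03 F [-0.5  0.3  0. ] w 1.0 grip 0.0 t 21.38 q7 -1.66
0.158 -1.0 0.051 -0.848
0.139 -0.212 0.013 -0.212
med (130, array([0.4486, 0.0382]), np.float64(1.89e-06))
large (146, array([0.4488, 0.0366]), np.float64(1.79e-06))
rim top [0.08663985 0.09141758]
```

View pics/s5.png

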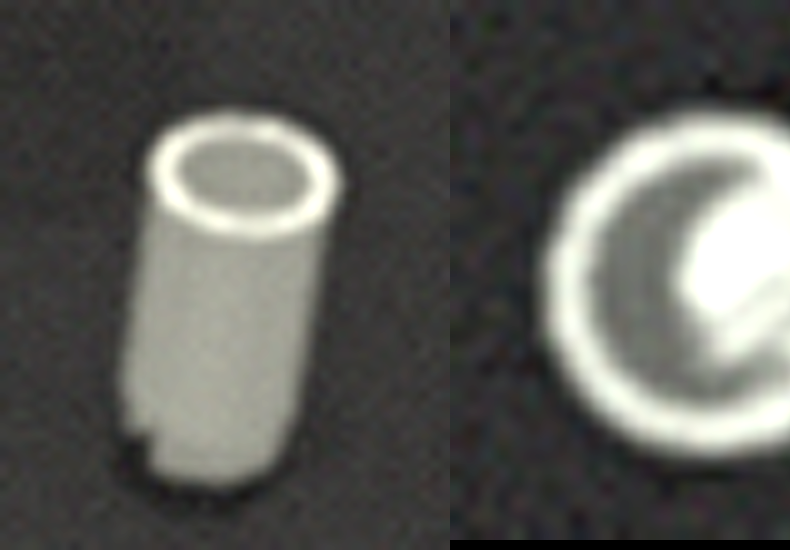

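The medium's rim is at 0.09 and centred, so it is seated. The small pot's bar slopes up to the right in the top crop, about (715,355) to (790,300). Its foot notch is at (152,450) in the scene crop. Both give a heading of about 2.20 rad, so it needs a turn of +0.84.

```bash
python3 -c "
from h import *
plan(.485,.2245,.11,-.03)"
```

```text
at [0.4471 0.0377 0.1669] head -0.03 F [ 0.3  1.1 -0.1] w 0.998 grip 0.0 t 21.48 q7 -1.66
0.172 -1.0 0.303 0.0
0.043 -0.253 0.076 0.0
```

play_rows(commands="1 0.17 -1 0 0;1 0.17 -1 0 0;1 0.17 -1 0.3 0;1 0.17 -1 0.3 0")

```text
clock: 21.98
position: [0.4739, 0.1882, 0.1175]
orientation: [[1.0, -0.025, -0.009], [-0.025, -1.0, -0.003], [-0.009, 0.004, -1.0]]
ft_force: [-0.1, -1.4, 0.1]
width: 1.001
gripper_force: 0.0
```

play_rows(commands="1 0.04 -0.25 0.08 0;1 0.04 -0.25 0.08 0;1 0.04 -0.25 0.08 0;1 0.04 -0.25 0.08 0")

```text
clock: 22.48
position: [0.4842, 0.2219, 0.1101]
orientation: [[0.999, -0.033, -0.0], [-0.033, -0.999, -0.001], [-0.0, 0.001, -1.0]]
ft_force: [0.3, -1.0, 1.2]
width: 0.998
gripper_force: 0.0
```

```bash
python3 -c "
from h import *
plan(.485,.2245,.028,-.03)"
```

```text
at [0.4842 0.2219 0.1101] head -0.033 F [ 0.3 -1.   1.2] w 0.998 grip 0.0 t 22.48 q7 -1.97
0.005 -0.017 0.547 -0.006
```

play_rows(commands="1 0.01 -0.02 0.15 -0.01;1 0.01 -0.02 0.3 -0.01;1 0.01 -0.02 0.45 -0.01;1 0.01 -0.02 0.54 -0.01;1 0.01 -0.02 0.54 -0.01")

```text
clock: 23.1
position: [0.4855, 0.226, 0.0283]
orientation: [[1.0, -0.026, -0.001], [-0.026, -1.0, -0.001], [-0.001, 0.001, -1.0]]
ft_force: [0.1, -0.5, 0.4]
width: 0.996
gripper_force: 0.0
```

play_rows(commands="-1 0 0 0 0;-1 0 0 0 0;-1 0 0 0 0;-1 0 0 0 0;-1 0 0 0 0")

```text
clock: 23.72
position: [0.4866, 0.2271, 0.0296]
orientation: [[1.0, -0.025, 0.001], [-0.025, -1.0, 0.001], [0.001, -0.001, -1.0]]
ft_force: [-0.8, -0.9, 4.8]
width: 0.426
gripper_force: 39.5
```

play_rows(commands="-1 0 0 -0.3 0;-1 0 0 -0.6 0;-1 0 0 -0.95 0;-1 0 0 -0.95 0")

```text
clock: 24.22
position: [0.4888, 0.2284, 0.1752]
orientation: [[1.0, -0.025, 0.008], [-0.025, -1.0, 0.005], [0.008, -0.005, -1.0]]
ft_force: [1.0, 0.8, -0.7]
width: 0.429
gripper_force: 40.7
```

```bash
python3 -c "
from h import *
plan(.4475,.0378,.17,.81)"
```

```text
at [0.4888 0.2284 0.1752] head -0.025 F [ 1.   0.8 -0.7] w 0.429 grip 40.7 t 24.23 q7 -1.99
-0.146 0.765 0.021 -1.0
-0.331 0.403 0.014 -0.67
```

play_rows(commands="-1 -0.15 0.76 0 -0.35;-1 -0.15 0.76 0 -0.7;-1 -0.15 0.76 0 -1;-1 -0.15 0.76 0 -1")

```text
clock: 24.72
position: [0.4597, 0.1128, 0.1704]
orientation: [[0.891, 0.455, -0.002], [0.455, -0.891, -0.0], [-0.002, -0.001, -1.0]]
ft_force: [-0.2, 0.3, -0.8]
width: 0.432
gripper_force: 40.8
```

play_rows(commands="-1 -0.33 0.4 0 -0.35;-1 -0.33 0.4 0 -0.67;-1 -0.33 0.4 0.1 -0.67;-1 -0.33 0.4 0.1 -0.67")

```text
clock: 25.22
position: [0.4432, 0.0381, 0.1552]
orientation: [[0.69, 0.724, -0.003], [0.724, -0.69, -0.0], [-0.002, -0.002, -1.0]]
ft_force: [0.1, -0.4, -1.1]
width: 0.433
gripper_force: 40.7
```

```bash
python3 - <<'E'
from h import *
plan(.447,.0378,.145,.82)
p,P=cloud("scene");z=state()["position"][2]-.0296
s=state()["position"]
print("small",wall(P,s[:2],.019,z+.015,z+.045))
for n,c,r,z0,z1 in (("med",(.449,.038),.026,.07,.086),("large",(.449,.037),.033,.048,.064)): print(n,wall(P,c,r,z0,z1))
E
```

```text
at [0.4432 0.0381 0.1552] head 0.809 F [ 0.1 -0.4 -1.1] w 0.433 grip 40.7 t 25.23 q7 -0.96
0.016 0.02 0.068 -0.022
small (177, array([0.4426, 0.0357]), np.float64(1.66e-06))
med (118, array([0.4485, 0.0379]), np.float64(2.37e-06))
large (150, array([0.4488, 0.0368]), np.float64(1.84e-06))
```

play_rows(commands="-1 0.03 0.02 0.05 -0.02;-1 0.03 0.02 0.1 -0.02;-1 0.03 0.02 0.1 -0.02")

```text
clock: 25.65
position: [0.4488, 0.0389, 0.1406]
orientation: [[0.682, 0.731, -0.002], [0.731, -0.682, -0.0], [-0.001, -0.001, -1.0]]
ft_force: [0.4, -0.8, -0.7]
width: 0.431
gripper_force: 40.7
```

```bash
python3 - <<'E'
from h import *
plan(.447,.0378,.145,.82)
p,P=cloud("scene");s=state()["position"];z=s[2]-.0296
print("small",wall(P,s[:2],.019,z+.015,z+.045))
E
```

```text
at [0.4488 0.0389 0.1406] head 0.82 F [ 0.4 -0.8 -0.7] w 0.431 grip 40.7 t 25.65 q7 -0.95
-0.014 -0.004 -0.029 0.0
small (175, array([0.4482, 0.036 ]), np.float64(1.79e-06))
```

play_rows(commands="-1 0.007 -0.007 0.1 0;-1 0.007 -0.007 0.2 0;-1 0.007 -0.007 0.3 0;-1 0.007 -0.007 0.39 0;-1 0.007 -0.007 0.39 0")

```text
clock: 26.32
position: [0.4486, 0.0402, 0.0821]
orientation: [[0.682, 0.731, -0.002], [0.731, -0.682, -0.0], [-0.002, -0.001, -1.0]]
ft_force: [-1.0, 0.1, -1.3]
width: 0.431
gripper_force: 40.7
```

play_rows(commands="-1 0 0 0.01 0;-1 0 0 0.02 0;-1 0 0 0.02 0")

```text
clock: 26.7
position: [0.4494, 0.0402, 0.08]
orientation: [[0.682, 0.731, 0.001], [0.731, -0.682, 0.0], [0.0, 0.0, -1.0]]
ft_force: [0.1, -0.3, -1.4]
width: 0.435
gripper_force: 40.7
```

play_rows(commands="-1 0 0 0.01 0;-1 0 0 0.015 0;-1 0 0 0.015 0")

```text
clock: 27.08
position: [0.4492, 0.0402, 0.0775]
orientation: [[0.682, 0.731, -0.0], [0.731, -0.682, -0.0], [-0.0, -0.0, -1.0]]
ft_force: [-0.2, 0.3, -0.5]
width: 0.433
gripper_force: 40.7
```

play_rows(commands="-1 0 0 0.01 0;-1 0 0 0.015 0;-1 0 0 0.015 0")

```text
clock: 27.45
position: [0.4494, 0.0405, 0.0753]
orientation: [[0.682, 0.731, 0.0], [0.731, -0.682, 0.0], [0.0, 0.0, -1.0]]
ft_force: [0.8, 0.1, -0.4]
width: 0.429
gripper_force: 40.7
```

play_rows(commands="-1 0 0 0.007 0;-1 0 0 0.01 0;-1 0 0 0.01 0")

```text
clock: 27.82
position: [0.4493, 0.0402, 0.0737]
orientation: [[0.682, 0.731, -0.0], [0.731, -0.682, -0.0], [-0.0, -0.0, -1.0]]
ft_force: [0.4, 0.4, -1.3]
width: 0.431
gripper_force: 40.7
```

In the slot. Down the last 6 mm.

play_rows(commands="-1 0 0 0.01 0;-1 0 0 0.02 0;-1 0 0 0.02 0")

```text
clock: 28.2
position: [0.4491, 0.0402, 0.0706]
orientation: [[0.682, 0.731, -0.0], [0.731, -0.682, -0.0], [-0.0, -0.0, -1.0]]
ft_force: [0.1, 0.0, -1.0]
width: 0.429
gripper_force: 40.7
```

play_rows(commands="-1 0 0 0.01 0;-1 0 0 0.015 0;-1 0 0 0.015 0")

```text
clock: 28.58
position: [0.4492, 0.0402, 0.0684]
orientation: [[0.682, 0.731, -0.0], [0.731, -0.682, -0.0], [-0.0, -0.0, -1.0]]
ft_force: [-0.1, 0.5, -0.6]
width: 0.428
gripper_force: 40.7
```

play_rows(commands="-1 0 0 0.005 0;-1 0 0 0.008 0;-1 0 0 0.008 0")

```text
clock: 28.95
position: [0.4494, 0.0403, 0.0676]
orientation: [[0.682, 0.731, 0.0], [0.731, -0.682, 0.0], [0.0, 0.0, -1.0]]
ft_force: [-0.1, 0.5, 3.5]
width: 0.427
gripper_force: 41.0
```

Floor contact at 0.0676, as expected. I'll release, retreat, then check.

play_rows(commands="1 0 0 0 0;1 0 0 0 0;1 0 0 0 0;1 0 0 0 0;1 0 0 0 0")

```text
clock: 29.58
position: [0.4492, 0.0403, 0.0673]
orientation: [[0.682, 0.731, -0.0], [0.731, -0.682, -0.0], [-0.0, -0.0, -1.0]]
ft_force: [0.2, 0.3, -0.8]
width: 0.996
gripper_force: 0.0
```

play_rows(commands="1 0 0 -0.2 0;1 0 0 -0.5 0;1 0 0 -0.8 0;1 0 0 -0.8 0;1 0 0 -0.8 0")

```text
clock: 30.2
position: [0.4486, 0.0401, 0.187]
orientation: [[0.682, 0.731, -0.001], [0.731, -0.682, -0.0], [-0.001, -0.0, -1.0]]
ft_force: [0.1, 0.6, -0.3]
width: 0.999
gripper_force: 0.0
```

```bash
python3 - <<'E'
from h import *
plan(.447,.0378,.2)
p,P=cloud("scene")
for n,c,r,z0,z1 in (("small",(.4488,.038),.019,.094,.109),("med",(.449,.038),.026,.07,.086),("large",(.449,.037),.033,.048,.064)): print(n,wall(P,c,r,z0,z1))
for h in (.112,.09,.068):
    m=(abs(P[...,2]-h)<.007)&(np.hypot(P[...,0]-.449,P[...,1]-.0375)<.04);print(h,np.percentile(P[m][:,2],[50,95]))
cv2.imwrite("pics/s6.png",cv2.resize(p[120:260,270:470,::-1],(800,560),interpolation=cv2.INTER_CUBIC))
E
```

```text
at [0.4486 0.0401 0.187 ] head 0.82 F [ 0.1  0.6 -0.3] w 0.999 grip 0.0 t 30.2 q7 -0.95
-0.019 0.003 -0.087 0.0
small (86, array([0.4496, 0.0369]), np.float64(2.08e-06))
med (130, array([0.4482, 0.0375]), np.float64(2.32e-06))
large (145, array([0.4489, 0.0371]), np.float64(1.84e-06))
0.112 [0.11066195 0.11459807]
0.09 [0.09033084 0.09601058]
0.068 [0.06770533 0.07350909]
```

View pics/s6.png

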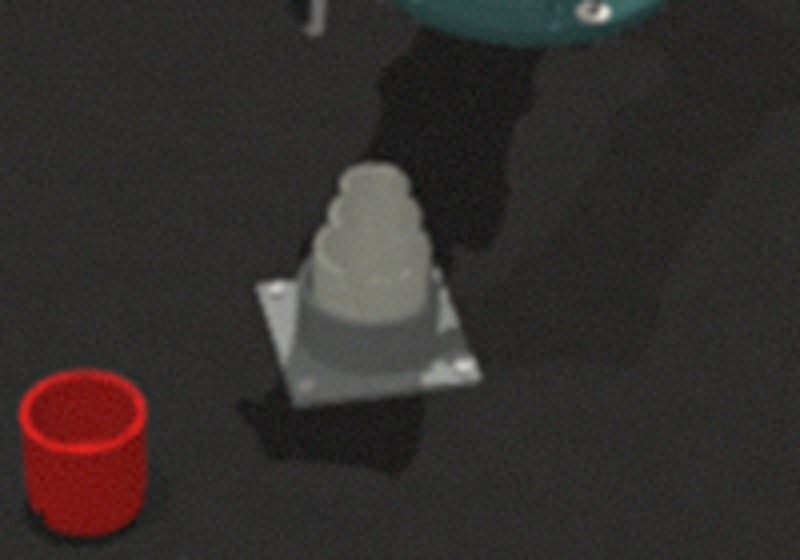

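The stack stands at about (373,230) in the crop: all three pots are upright and concentric, with rims at about 0.068, 0.090 and 0.112 m. The gripper is clear above.

```bash
python3 -c "
from rig import *
print(job_done())"
```

```text
the job is handed in; nothing more can be done
None
```

I handed the job in at about 30 s with the large, medium and small pots nested in the holder: in the last view their rims were at the fully-seated heights, centres within about 1.5 mm, gripper clear; the hand-in gave no verdict.

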